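Put the small mincer's parts back in their tray

TASK

The washed parts of two meat mincers lie mixed on the black draining mat. Gather the small mincer's four parts into the parts tray, each in its own white nest: the feed screw lying in the long trough, the smaller perforated plate flat in the round recess, the smaller four-bladed knife flat in the square recess, and the filling funnel standing, wide end down, over the short post. Leave the larger plate and the larger knife, which belong to the big mincer, lying where they are.

Things in the scene. Friction and masses are not known exactly. Their poses are not given: they have to be found in the camera images.
- screw_mid (a point): Feed screw (auger) of the small mincer: steel, lying, 144 mm long over its end pins, 42 mm across its flights, 0.5 kg; it does not roll. Lies on the black mat (290 x 370 mm, 6 mm thick) at the start. The point is its centre, 21 mm above its underside; its x axis runs along its length. Grasp it across the middle (42 mm wide there).
- plate_mid (a point): Smaller perforated plate: steel disc 62 mm across and 8 mm thick with a raised central hub 26 mm across whose top is 19 mm above the underside. Lies flat, hub up, on the mat at the start. The point is on its axis, 9.5 mm above its underside (1.5 mm above the disc's upper face); z is up. Easily grasped by the hub.
- knife_mid (a point): Smaller mincer knife: steel cross of four blades, 54 mm from tip to tip, blades 12 mm wide and 8 mm thick, with a central hub 24 mm across whose top is 19 mm above the underside. Lies flat, hub up, on the mat at the start. The point is on its axis, 9.5 mm above its underside (1.5 mm above the blades); z is up, x and y run along the blades. Easily grasped by the hub.
- funnel_mid (a point): Filling funnel: hollow white plastic, 110 mm tall, standing on its wide end: flange 58 mm across (opening 48 to 52 mm inside), a cone narrowing to 25 mm at 45 mm up, then a slim tube tapering to 21 mm at the top. Stands on the mat at the start. The point is on its axis, 55 mm above its underside; z is up. Grasp it by the tube.
- big_plate_mid (a point): Larger perforated plate, not to be moved: steel disc 82 mm across, 8 mm thick, hub 30 mm across and 19 mm high. The point is on its axis, 9.5 mm above its underside. Lies on the mat.
- big_knife_mid (a point): Larger mincer knife, not to be moved: four blades, 74 mm from tip to tip, hub 28 mm across and 19 mm high. The point is on its axis, 9.5 mm above its underside. Lies on the mat.
- nest_screw_seat (a point): Nest of the screw: white plastic block 80 x 284 mm, its top 19 mm above the table like those of the other nests, fixed in the tray (185 x 296 mm, rim 14 mm high) along one long side, with a long trough 170 mm long and 60 mm wide, 10 mm deep. The point is the centre of the trough's floor (9 mm above the table); y runs along the trough, z is up.
- nest_plate_seat (a point): Nest of the plate: white plastic block 94 x 94 mm, fixed in the tray, with a round recess 78 mm across and 10 mm deep. The point is the centre of the recess floor (9 mm above the table); z is up. The three square nests stand side by side, 95 mm apart, in any order.
- nest_knife_seat (a point): Nest of the knife: white plastic block 94 x 94 mm, fixed in the tray, with a square recess 70 x 70 mm and 10 mm deep. The point is the centre of the recess floor (9 mm above the table); z is up, x and y run along the recess's sides.
- nest_funnel_seat (a point): Nest of the funnel: flat white plastic block 94 x 94 mm, fixed in the tray, with an upright post in its middle, 18 mm across, 25 mm tall, with a rounded top edge. The point is the foot of the post, on the block's upper face (19 mm above the table); z is up. The funnel stands on this face with the post inside it.
There are look-alikes about, which are no part of the job. What is shaped like the part that bears screw_mid but red or yellow is not meant.

How it is judged:
At the end, for the whole second after the job is handed in: Small plate, small knife and screw lie in their recesses, and the funnel stands over its post, each seated within 3 to 4 mm of its floor, flat or upright within 5 degrees (screw along its trough), released and at rest. The larger plate and knife are within 30 mm of where they lay (horizontal distance between plate_mid and nest_plate_seat below 0.012 m and z of plate_mid in the frame of nest_plate_seat below 0.0125 m and angle between each of plate_mid, knife_mid, funnel_mid's own z axis and vertical below 0.08 rad and horizontal distance between knife_mid and nest_knife_seat below 0.025 m and z of knife_mid in the frame of nest_knife_seat below 0.0125 m and horizontal distance between screw_mid and nest_screw_seat below 0.022 m and z of screw_mid in the frame of nest_screw_seat below 0.024 m and angle between the x axis of screw_mid and the y axis of nest_screw_seat, either way round below 0.25 rad and horizontal distance between funnel_mid and nest_funnel_seat below 0.018 m and z of funnel_mid in the frame of nest_funnel_seat below 0.059 m and distance of each of big_plate_mid, big_knife_mid from where it was at the start of the episode below 0.03 m and linear speed of each of plate, knife, screw, funnel below 0.02 m/s); the robot touches nothing.
It fails at once if the larger plate is moved by more than 30 mm (distance of big_plate_mid from where it was at the start of the episode above 0.03 m).
It fails at once if the larger knife is moved by more than 30 mm (distance of big_knife_mid from where it was at the start of the episode above 0.03 m).
It also fails if it takes over 120 s, if anything falls off the work surface, if the arm or the gripper's body presses on something with over 40 N, if the wrist force passes 120 N, or if a joint passes its speed limit or range.

ROBOT

A 7-joint arm with a two-finger parallel gripper is mounted at the origin on the work surface. World frame = base frame: x ahead of the robot, y to its left, z up, the work surface at z = 0. Lengths are in m, angles in rad, forces in N, time in s.
With the tool pointing down it reaches from about 0.4 to 0.9 m from the base axis. Payload 5.6 kg.
Tool frame: the origin (TCP) lies between the finger pads; the fingertips stand 22 mm ahead of it and the grasp point (between the pads) lies 3 mm ahead of it (bot.tip_reach is the z of the fingertips in the tool frame, in m); z points along the fingers, y is the direction in which the jaws open and shut (so a half turn about z gives the same grasp; the last joint's range is limited). The gripper opens to 92 mm and grips with 3 to 60 N. Pads are 20 mm wide; open, the fingers measure 128 mm over their backs; the gripper's body (75 mm by 189 mm) begins 69 mm behind the grasp point.
Start: joints at [-1.265, 0.468, -0.012, 1.603, 0.006, 1.071, -0.056], TCP at [0.222, 0.611, 0.237] pointing down, gripper open.
Joint ranges: [-2.53, 2.53], [-0.31, 2.02], [-1.57, 1.55], [0.28, 2.44], [-1.29, 4.43], [0.15, 1.84], [-2.92, 2.92]. Speed limits (rad/s): [2.57, 2.57, 3.14, 3.14, 3.14, 3.14, 3.14].

INTERFACE

Orientations are given as a 3x3 rotation matrix whose columns are the frame's x, y, z axes.
In Python, from cell import bot gives the robot as it stands.
- The arm moves only by the tool carry_out, never from a script. Its argument "steps" is a list of rows, each a list of 5 numbers: the closure, from 0 (fully open) to 1 (shut), then the shift along the world's x, y, z in m, then the turn about the world's z in degrees. A call has exactly 5 rows; each row shifts and turns the commanded pose from where the row before left it; what a row does not reach is not made up. A row lasts 1/8 s, in which the tool goes at most 62.5 mm and 10.7 degrees, less where a joint would pass 70% of its speed; a pose out of reach is approached as far as the arm can. A call with a gripper value outside its range is refused whole. The fingers move at their own pace and stop on an object; "force" is the grip in N (left out, the last holds). Time passes only in rows, so rows that do not move let the fingers close, or fill a call up. It gives the time, the measured TCP pose, the force and the opening at its end, in the units of the state.
- bot.observe(): the state, without advancing time (a new reading comes with each control period).
- bot.capture(name): name is "side" or "top"; returns (picture, depth): 420x560x3 uint8, red, green, blue; 420x560 float32, m along the optical axis (not along the pixel's ray), 0 where there is no reading.
- bot.camera_info(name): a dict with "fx", "fy", "cx", "cy" (pixels), "R" (3x3) and "t" (3): a world point X has camera coordinates R X + t. Camera axes: x right, y down, z forward; pixel columns grow to the right and rows downward; lengths in m; the calibration is good to about 2 mm. A picture is of the moment at which its call begins. camera_info takes no time and is no camera call.
- bot.finish_job(): hands the job in, once; it reports no verdict.
Trained networks look in the newest picture that a camera, given by its name, has taken for a name from the list of things; names that differ only in an ending like _2 or _b are one class to them, and where a whole thing is asked for, a point or a joint stands for the part that bears it (a point fixed in the world has none). Each returns a list of dicts, best first, with "confidence" (0 to 1); they miss things now and then, are a little off and sometimes report something else, mostly with a low value. They report only what shows in the picture. A call takes as long as a camera call. They do not tell look-alikes from the thing itself.
- bot.trace(camera, query): "region" (420x560 bool, what is visible of it) and "rect" ([centre column, centre row, width, height] in pixels, round what is visible of it).
- bot.tip_of(camera, query): "centre" ([column, row] in pixels: a listed point, or the origin of a listed thing).
The state is a dict: "time": time; "qpos": joint angles; "joint_vel": joint speeds; "tau": joint torques, N m; "position": TCP position; "eef_rot": TCP orientation; "force": force on the tool from outside, world axes, zero at the start; "wrist_torque": the same for the moment, N m; "finger_gap": finger opening in m.
Only numpy, scipy, OpenCV 4.12 (cv2) and the standard library are available. Lean on these libraries where they do the work, as an engineer would, in place of code of your own. Each camera call takes 0.05 s, during which the arm holds its last target. There are 200 camera calls.

## Working session

There is one attempt and no reset: what is moved stays moved. The work goes in short steps, Python scripts to look and compute and a tool call to move; the robot and the scene stay as the last step left them, time stands still between calls to the robot, and variables do not carry over. Pictures are saved under pics/ and viewed, about 12 in all and at most 16, crops included, and the job is handed in when it is done.

Besides the shell and the picture viewer there is one more tool, called after "Call:" as name([rows], argument=value, ...), one row to a line, values as JSON. carry_out: Moves the arm, as the interface text tells. Its arguments: {"type":"object","properties":{"steps":{"type":"array","items":{"type":"array","items":{"type":"number"}}},"force":{"type":"number"}},"required":["steps"]}

```bash
mkdir -p pics
cat > h.py <<'E'
import numpy as np, cv2
from cell import bot
def world(cam, uv, z):
    c=bot.camera_info(cam); R=np.array(c["R"]); t=np.array(c["t"])
    d=R.T@np.array([(uv[0]-c["cx"])/c["fx"],(uv[1]-c["cy"])/c["fy"],1.]); o=-R.T@t
    return o+d*(z-o[2])/d[2]
def cloud(cam, depth):
    c=bot.camera_info(cam); R=np.array(c["R"]); t=np.array(c["t"])
    v,u=np.mgrid[:420,:560]; P=np.stack([(u-c["cx"])/c["fx"]*depth,(v-c["cy"])/c["fy"]*depth,depth],-1)
    return (P-t)@R
E
python3 - <<'E'
from h import *
s=bot.observe(); print(s["time"],s["position"],s["eef_rot"],s["finger_gap"])
ims=[]
for cam in("top","side"):
    im,d=bot.capture(cam); np.save(cam+".npy",d); cv2.imwrite(f"pics/{cam}0.png",im[:,:,::-1])
    c=bot.camera_info(cam); print(cam,(-np.array(c["R"]).T@c["t"]).round(3),c["fx"])
Z=dict(screw_mid=.027,plate_mid=.0155,knife_mid=.0155,funnel_mid=.061,big_plate_mid=.0155,big_knife_mid=.0155,nest_screw_seat=.009,nest_plate_seat=.009,nest_knife_seat=.009,nest_funnel_seat=.019)
for cam in("top","side"):
  for q,z in Z.items():
    for r in bot.tip_of(cam,q)[:3]:
        print(cam,q,round(r["confidence"],2),np.round(r["centre"]),world(cam,r["centre"],z).round(3))
print(bot.observe()["time"])
E
```

```text
0.0 [0.22204676 0.61030479 0.23565483] [[-9.39758012e-01  3.41840089e-01 -4.81055184e-04]
 [ 3.41840402e-01  9.39756463e-01 -1.71196927e-03]
 [-1.33145010e-04 -1.77328094e-03 -9.99998419e-01]] 0.09191405669479719
top [0.277 0.086 1.146] 438.86182400476395
side [-0.254 -0.878  1.068] 546.6649246122923
top screw_mid 0.89 [120. 204.] [0.478 0.511 0.027]
top screw_mid 0.75 [208. 289.] [0.266 0.272 0.027]
top plate_mid 0.71 [283. 210.] [0.472 0.089 0.016]
top knife_mid 0.56 [280. 154.] [0.624 0.098 0.016]
top funnel_mid 0.64 [187. 211.] [0.457 0.328 0.061]
top funnel_mid 0.35 [398. 196.] [ 0.505 -0.202  0.061]
top big_plate_mid 0.66 [236. 158.] [0.609 0.215 0.016]
top big_knife_mid 0.86 [197. 169.] [0.579 0.319 0.016]
top nest_screw_seat 0.56 [396. 200.] [ 0.506 -0.21   0.009]
top nest_plate_seat 0.69 [368. 160.] [ 0.612 -0.138  0.009]
top nest_plate_seat 0.17 [192. 166.] [0.589 0.334 0.009]
top nest_knife_seat 0.97 [442. 174.] [ 0.578 -0.335  0.009]
top nest_knife_seat 0.26 [279. 153.] [0.629 0.101 0.009]
top nest_funnel_seat 0.86 [405. 166.] [ 0.595 -0.234  0.019]
side screw_mid 0.91 [189. 214.] [0.242 0.257 0.027]
side screw_mid 0.86 [211. 147.] [0.472 0.517 0.027]
side screw_mid 0.64 [260. 194.] [0.459 0.205 0.027]
side plate_mid 0.51 [289. 215.] [0.477 0.085 0.016]
side knife_mid 0.68 [324. 192.] [0.625 0.104 0.016]
side funnel_mid 0.66 [238. 169.] [0.454 0.315 0.061]
side big_plate_mid 0.9 [295. 176.] [0.606 0.225 0.016]
side nest_screw_seat 0.8 [366. 276.] [ 0.491 -0.223  0.009]
side nest_plate_seat 0.81 [375. 238.] [ 0.612 -0.133  0.009]
side nest_knife_seat 0.89 [420. 284.] [ 0.582 -0.329  0.009]
side nest_knife_seat 0.74 [297. 176.] [0.618 0.228 0.009]
side nest_funnel_seat 0.59 [395. 262.] [ 0.58  -0.241  0.019]
side nest_funnel_seat 0.47 [297. 176.] [0.612 0.219 0.019]
1.1
```

View pics/top0.png

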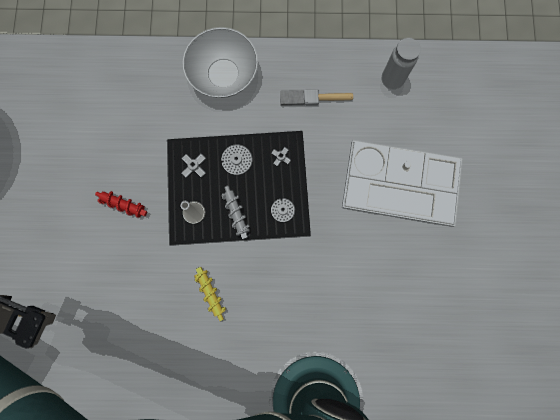

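View pics/side0.png

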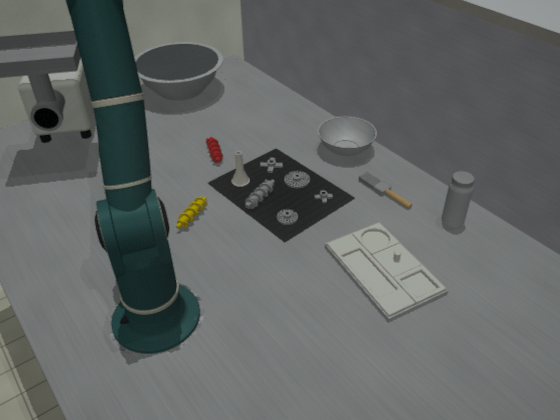

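The top view shows the big knife at (193,165), big plate (236,159), small knife (281,156), small plate (283,210), grey screw (236,212), funnel base (193,212) and tray around (403,183). The red and yellow screws are decoys. The side view agrees. I'll refine these with depth.

```bash
cat > m.py <<'E'
from h import *
def meas(cam):
    W=cloud(cam,np.load(cam+".npy"))
    def sel(c,r,z0,z1): 
        m=(np.hypot(W[...,0]-c[0],W[...,1]-c[1])<r)&(W[...,2]>z0)&(W[...,2]<z1); return W[m]
    for n,c,r in(("plate",(.473,.088),.045),("knife",(.625,.102),.04),("bigplate",(.608,.22),.05),("bigknife",(.588,.32),.045)):
        P=sel(c,r,.010,.04)
        if len(P)<5: print(n,"none");continue
        H=P[P[:,2]>.0205]; q=cv2.minEnclosingCircle(P[:,:2].astype(np.float32))
        print(cam,n,len(P),"circ",np.round(q[0],4),round(q[1],4),"hub",len(H),H.mean(0).round(4) if len(H) else "", "zmax",P[:,2].max().round(4))
    for nm,z0,z1 in(("tube",.07,.125),("top",.108,.13),("base",.008,.04)):
        P=sel((.455,.33),.05,z0,z1)
        if len(P): print(cam,"funnel",nm,len(P),P.mean(0).round(4),P.min(0).round(4),P.max(0).round(4))
    P=sel((.46,.21),.085,.014,.06); r=cv2.minAreaRect(P[:,:2].astype(np.float32)); print(cam,"screw",len(P),np.round(r[0],4),np.round(r[1],4),r[2],"zmax",P[:,2].max())
    m=(W[...,0]>.4)&(W[...,0]<.75)&(W[...,1]<-.07)&(W[...,1]>-.42)&(W[...,2]>.008)&(W[...,2]<.06)
    P=W[m]; r=cv2.minAreaRect(P[:,:2].astype(np.float32)); print(cam,"tray",len(P),np.round(r[0],4),np.round(r[1],4),r[2],"z",np.percentile(P[:,2],[5,50,95]).round(4))
    print("mat z",np.median(sel((.54,.15),.04,-.02,.02)[:,2]).round(4))
meas("top");meas("side")
for cam in("top","side"):
    im,_=bot.capture(cam)
    for q in("screw_mid","plate_mid","knife_mid"):
        for t in bot.trace(cam,q)[:3]:
            v,u=np.nonzero(t["region"]); P=np.array([world(cam,(a,b),.027 if q[0]=="s" else .012)[:2] for a,b in zip(u,v)],np.float32)
            r=cv2.minAreaRect(P); print(cam,q,round(t["confidence"],2),np.round(r[0],4),np.round(r[1],4),round(r[2],1),P.mean(0).round(4))
im=cv2.imread("pics/top0.png"); cv2.imwrite("pics/c1.png",cv2.resize(im[125:250,160:470],None,fx=2.58,fy=2.58,interpolation=cv2.INTER_CUBIC))
E
python3 m.py
```

```text
top plate 439 circ [0.4733 0.086 ] 0.0431 hub 79 [0.4718 0.09   0.0256] zmax 0.0319
top knife 208 circ [0.6249 0.1022] 0.0398 hub 63 [0.617  0.0976 0.0253] zmax 0.0304
top bigplate 730 circ [0.608  0.2201] 0.0497 hub 103 [0.6066 0.2152 0.0255] zmax 0.0294
top bigknife 340 circ [0.5883 0.3205] 0.0446 hub 83 [0.5881 0.33   0.0254] zmax 0.03
top funnel tube 108 [0.4615 0.3215 0.099 ] [0.451  0.3118 0.0708] [0.4733 0.3341 0.1198]
top funnel top 43 [0.462  0.3228 0.1146] [0.4522 0.3132 0.1081] [0.4733 0.3341 0.1198]
top funnel base 386 [0.4545 0.3226 0.0167] [0.4057 0.2818 0.008 ] [0.504  0.3788 0.0394]
top screw 600 [0.4592 0.2199] [0.1435 0.0579] 21.007957458496094 zmax 0.051676070805839774
top tray 6918 [ 0.5778 -0.2297] [0.3033 0.303 ] 84.3653335571289 z [0.0087 0.0174 0.0225]
mat z 0.0065
side plate 205 circ [0.4696 0.0887] 0.0339 hub 37 [0.4703 0.0878 0.0236] zmax 0.0269
side knife 98 circ [0.6293 0.0957] 0.0387 hub 27 [0.6172 0.0949 0.0236] zmax 0.0277
side bigplate 254 circ [0.6047 0.215 ] 0.0438 hub 37 [0.6043 0.2114 0.0239] zmax 0.0303
side bigknife 115 circ [0.5886 0.3271] 0.03
[... 459 characters left out ...]
0932617188 z [0.0087 0.0155 0.0202]
mat z 0.0035
top screw_mid 0.87 [0.2565 0.2696] [0.1441 0.0404] 26.8 [0.2574 0.2706]
top screw_mid 0.8 [0.481  0.5109] [0.1459 0.0424] 70.4 [0.4797 0.5111]
top screw_mid 0.65 [0.4623 0.2127] [0.1449 0.0402] 22.2 [0.4602 0.2119]
top knife_mid 0.72 [0.6166 0.0969] [0.0402 0.0412] 11.6 [0.6175 0.0969]
side screw_mid 0.94 [0.4604 0.2087] [0.1442 0.0428] 25.0 [0.4586 0.2085]
side screw_mid 0.69 [0.2545 0.2607] [0.1475 0.0492] 30.0 [0.2564 0.2638]
side screw_mid 0.49 [0.4747 0.5003] [0.1562 0.0403] 67.6 [0.4748 0.4985]
side plate_mid 0.66 [0.4705 0.0881] [0.0668 0.059 ] 52.1 [0.4703 0.087 ]
side knife_mid 0.43 [0.6152 0.0958] [0.0429 0.0388] 12.1 [0.6154 0.0956]
```

View pics/c1.png

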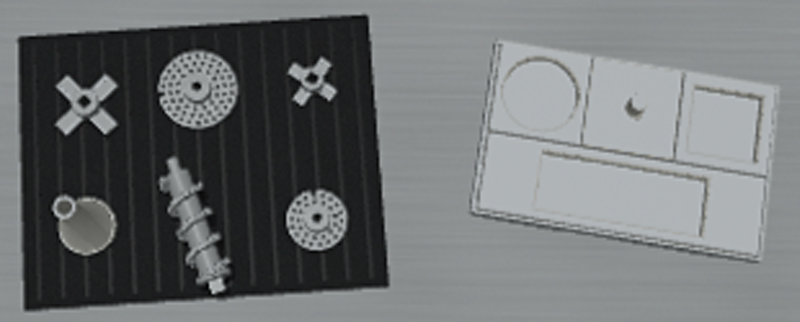

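Call:
carry_out([
  [0,0.024,-0.029,0,-10],
  [0,0.024,-0.029,0,-10],
  [0,0.024,-0.029,0,-10],
  [0,0.024,-0.029,0,-10],
  [0,0.024,-0.029,0,-10],
], force=25)

```text
time: 2.12
position: [0.3429, 0.4649, 0.2368]
eef_rot: [[-0.337, 0.942, 0.0], [0.942, 0.337, 0.0], [0.0, 0.0, -1.0]]
force: [-0.1, 0.6, -0.2]
finger_gap: 0.0921
```

Call:
carry_out([
  [0,0.024,-0.029,0,-10],
  [0,0.024,-0.029,0,-10],
  [0,0.024,-0.029,0,-10],
  [0,0.024,-0.029,0,-10],
  [0,0.024,-0.029,0,-10],
])

```text
time: 2.75
position: [0.4629, 0.32, 0.2368]
eef_rot: [[0.505, 0.863, 0.0], [0.863, -0.505, 0.0], [0.001, 0.0, -1.0]]
force: [-0.1, -0.1, 0.1]
finger_gap: 0.0921
```

Call:
carry_out([
  [0,0,0,-0.036,0],
  [0,0,0,-0.036,0],
  [0,0,0,-0.036,0],
  [0,0,0,-0.036,0],
  [0.6,0,0,0,0],
])

```text
time: 3.38
position: [0.4606, 0.3197, 0.0905]
eef_rot: [[0.5, 0.866, -0.004], [0.866, -0.5, -0.004], [-0.005, -0.002, -1.0]]
force: [-1.3, 0.1, 0.9]
finger_gap: 0.0839
```

Call:
carry_out([
  [0.75,0,0,0,0],
  [1,0,0,0,0],
  [1,0,0,0,0],
  [1,0,0,0,0],
  [1,0,0,0,0],
])

```text
time: 4.0
position: [0.4622, 0.321, 0.0928]
eef_rot: [[0.5, 0.866, 0.0], [0.866, -0.5, 0.0], [0.0, 0.0, -1.0]]
force: [-0.0, 0.6, 0.2]
finger_gap: 0.0337
```

Call:
carry_out([
  [1,0,0,0,0],
  [1,0,0,0,0],
  [1,0,0,0,0],
  [1,0,0,0.015,0],
  [1,0,0,0.015,0],
])

```text
time: 4.62
position: [0.4623, 0.3209, 0.1237]
eef_rot: [[0.5, 0.866, 0.0], [0.866, -0.5, 0.0], [0.0, 0.0, -1.0]]
force: [0.4, 0.1, -0.7]
finger_gap: 0.0223
```

Call:
carry_out([
  [1,-0.02,0.025,0.01,0],
  [1,-0.02,0.025,0,0],
  [1,-0.02,0.025,0,0],
  [1,-0.022,0.025,0,0],
  [1,0,0,0,0],
])

```text
time: 5.25
position: [0.378, 0.4236, 0.1336]
eef_rot: [[0.495, 0.869, -0.0], [0.869, -0.495, 0.002], [0.001, -0.001, -1.0]]
force: [-0.4, -0.4, -1.3]
finger_gap: 0.0223
```

Funnel held (gap 22 mm). I'll set it down on the table: 0.1336 → 0.0875.

Call:
carry_out([
  [1,0,0,-0.016,0],
  [1,0,0,-0.016,0],
  [1,0,0,-0.01,0],
  [1,0,0,-0.004,0],
  [1,0,0,0,0],
])

```text
time: 5.88
position: [0.3805, 0.42, 0.0868]
eef_rot: [[0.501, 0.866, -0.001], [0.866, -0.501, -0.001], [-0.001, -0.0, -1.0]]
force: [-1.6, -2.3, 5.6]
finger_gap: 0.0222
```

Call:
carry_out([
  [0.7,0,0,0,0],
  [0.5,0,0,0,0],
  [0,0,0,0,0],
  [0,0,0,0.02,0],
  [0,0,0,0.05,-9],
])

```text
time: 6.5
position: [0.3791, 0.4196, 0.1553]
eef_rot: [[0.632, 0.775, -0.003], [0.775, -0.632, -0.004], [-0.005, 0.0, -1.0]]
force: [0.7, 0.5, 0.5]
finger_gap: 0.0656
```

Call:
carry_out([
  [0,0.01,-0.02,0.04,-10],
  [0,0.018,-0.048,0,-9],
  [0,0.018,-0.048,0,-9],
  [0,0.018,-0.048,0,0],
  [0,0.018,-0.046,0,0],
])

```text
time: 7.12
position: [0.4626, 0.2094, 0.1968]
eef_rot: [[0.92, 0.391, 0.0], [0.391, -0.92, 0.0], [0.001, -0.0, -1.0]]
force: [0.4, 0.6, 0.2]
finger_gap: 0.092
```

Call:
carry_out([
  [0,-0.001,0,-0.045,0],
  [0,0,0,-0.045,0],
  [0,0,0,-0.04,0],
  [0,0,0,-0.02,0],
  [0,0,0,-0.007,0],
])

```text
time: 7.75
position: [0.4606, 0.2104, 0.0384]
eef_rot: [[0.92, 0.391, -0.002], [0.391, -0.92, -0.001], [-0.002, 0.001, -1.0]]
force: [0.4, -0.2, 1.0]
finger_gap: 0.0922
```

Call:
carry_out([
  [1,0,0,0,0],
  [1,0,0,0,0],
  [1,0,0,0,0],
  [1,0,0,0,0],
  [1,0,0,0,0],
], force=40)

```text
time: 8.38
position: [0.4612, 0.211, 0.0398]
eef_rot: [[0.92, 0.391, 0.0], [0.391, -0.92, 0.0], [0.0, -0.0, -1.0]]
force: [0.1, 0.2, -0.1]
finger_gap: 0.044
```

Call:
carry_out([
  [1,0,0,0,0],
  [1,0,0,0,0],
  [1,0,0,0,0],
  [1,0,0,0.02,0],
  [1,0,0,0.03,0],
])

```text
time: 9.0
position: [0.4594, 0.2101, 0.0885]
eef_rot: [[0.921, 0.391, -0.004], [0.391, -0.921, -0.003], [-0.005, 0.001, -1.0]]
force: [-0.1, 0.6, -5.9]
finger_gap: 0.0417
```

Call:
carry_out([
  [1,0.004,-0.03,0.02,5.8],
  [1,0.005,-0.043,0.01,5.8],
  [1,0.005,-0.045,0,5.8],
  [1,0.005,-0.045,0,5.8],
  [1,0.005,-0.045,0,5.8],
])

```text
time: 9.62
position: [0.484, 0.0017, 0.1187]
eef_rot: [[0.613, 0.79, -0.002], [0.79, -0.613, -0.0], [-0.001, -0.002, -1.0]]
force: [1.8, 0.2, -4.8]
finger_gap: 0.0417
```

Call:
carry_out([
  [1,0.005,-0.045,0,5.8],
  [1,0.005,-0.045,0,5.8],
  [1,0.005,-0.045,0,5.8],
  [1,0.005,-0.045,0,5.8],
  [1,0.004,-0.043,0,5.8],
])

```text
time: 10.25
position: [0.5082, -0.221, 0.1183]
eef_rot: [[0.153, 0.988, -0.002], [0.988, -0.153, 0.001], [0.001, -0.003, -1.0]]
force: [-0.6, 0.7, -5.3]
finger_gap: 0.042
```

Run:
```python
from h import *
s=bot.observe();print(s["position"],s["eef_rot"][:,1],s["finger_gap"])
a,_=bot.capture("top");b,_=bot.capture("side")
im=np.hstack([cv2.resize(a[110:270,300:500],(400,320)),cv2.resize(b[170:330,300:500],(400,320))])
cv2.imwrite("pics/s1.png",im[:,:,::-1])
```

```text
[ 0.50815437 -0.22101335  0.1182639 ] [ 0.98818846 -0.1532215  -0.00259664] 0.04202219559050014
```

View pics/s1.png

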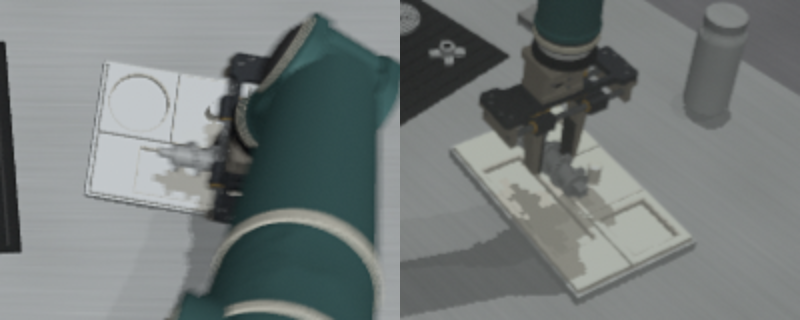

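The screw hangs parallel to the trough and above it. Lowering.

Call:
carry_out([
  [1,0,0,-0.03,0],
  [1,0,0,-0.025,0],
  [1,0,0,-0.013,0],
  [1,0,0,-0.006,0],
  [1,0,0,0,0],
])

```text
time: 10.98
position: [0.5092, -0.2201, 0.0456]
eef_rot: [[0.156, 0.988, -0.0], [0.988, -0.156, -0.0], [-0.0, -0.0, -1.0]]
force: [0.2, -1.1, -5.3]
finger_gap: 0.0419
```

Call:
carry_out([
  [0.4,0,0,0,0],
  [0.3,0,0,0,0],
  [0.2,0,0,0,0],
  [0.2,0,0,0.03,0],
  [0.3,0,0,0.06,0],
])

```text
time: 11.6
position: [0.5078, -0.2196, 0.1351]
eef_rot: [[0.156, 0.988, -0.004], [0.988, -0.156, 0.001], [0.0, -0.004, -1.0]]
force: [1.5, -0.2, 0.5]
finger_gap: 0.0658
```

Call:
carry_out([
  [0.4,-0.008,0.062,0,0],
  [0.45,-0.008,0.062,0,0],
  [0.45,-0.008,0.062,0,0],
  [0.45,-0.007,0.061,0,0],
  [0.45,-0.007,0.061,0,0],
])

```text
time: 12.22
position: [0.4712, 0.0898, 0.1363]
eef_rot: [[0.156, 0.988, 0.002], [0.988, -0.156, 0.001], [0.001, 0.002, -1.0]]
force: [0.9, 0.5, 0.1]
finger_gap: 0.0508
```

Call:
carry_out([
  [0.45,0,0,-0.04,0],
  [0.45,0,0,-0.03,0],
  [0.45,0,0,-0.017,0],
  [0.45,0,0,-0.007,0],
  [0.45,0,0,0,0],
])

```text
time: 12.85
position: [0.4716, 0.0875, 0.0418]
eef_rot: [[0.157, 0.988, 0.0], [0.988, -0.157, 0.0], [0.0, 0.0, -1.0]]
force: [0.8, -0.2, -0.2]
finger_gap: 0.0502
```

Call:
carry_out([
  [0.45,0,0.001,-0.003,0],
  [1,0,0,0,0],
  [1,0,0,0,0],
  [1,0,0,0,0],
  [1,0,0,0,0],
], force=40)

```text
time: 13.48
position: [0.4716, 0.0889, 0.0389]
eef_rot: [[0.156, 0.988, 0.001], [0.988, -0.156, 0.0], [0.0, 0.001, -1.0]]
force: [-0.4, -0.6, 2.3]
finger_gap: 0.0234
```

Call:
carry_out([
  [1,0,0,0,0],
  [1,0,0,0,0],
  [1,0,0,0.01,0],
  [1,0,0,0.03,0],
  [1,0,0,0.04,0],
])

```text
time: 14.1
position: [0.4699, 0.0884, 0.1188]
eef_rot: [[0.156, 0.988, -0.003], [0.988, -0.156, -0.001], [-0.002, -0.003, -1.0]]
force: [0.6, 1.0, -1.1]
finger_gap: 0.0231
```

Run:
```python
from h import *
a,_=bot.capture("top");b,_=bot.capture("side")
im=np.hstack([cv2.resize(a[140:260,220:370],(400,320)),cv2.resize(b[120:240,220:370],(400,320))])
cv2.imwrite("pics/s2.png",im[:,:,::-1])
```

```text
(no output)
```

View pics/s2.png

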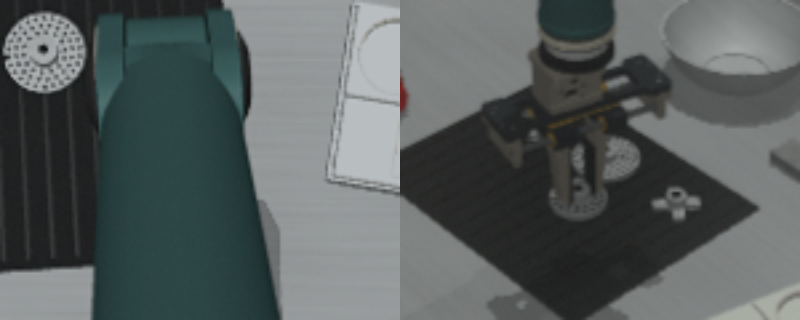

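Plate held, flat, between the fingers (side crop, about (580,195)); the big plate is undisturbed.

Call:
carry_out([
  [1,0.028,-0.0455,0,0],
  [1,0.028,-0.0455,0,0],
  [1,0.028,-0.0455,0,0],
  [1,0.028,-0.0455,0,0],
  [1,0.027,-0.0455,0,0],
])

```text
time: 14.82
position: [0.61, -0.1397, 0.1173]
eef_rot: [[0.156, 0.988, -0.002], [0.988, -0.156, 0.001], [0.0, -0.002, -1.0]]
force: [1.2, 1.0, -1.5]
finger_gap: 0.0232
```

Call:
carry_out([
  [1,0,0,-0.03,0],
  [1,0,0,-0.025,0],
  [1,0,0,-0.013,0],
  [1,0,0,-0.005,0],
  [1,0,0,0,0],
])

```text
time: 15.45
position: [0.6103, -0.1386, 0.0458]
eef_rot: [[0.156, 0.988, 0.0], [0.988, -0.156, -0.0], [-0.0, 0.0, -1.0]]
force: [-0.9, 0.7, -1.7]
finger_gap: 0.0236
```

Call:
carry_out([
  [1,0,0,-0.002,0],
  [1,0,0,-0.001,0],
  [1,0,0,0,0],
  [0.5,0,0,0,0],
  [0.5,0,0,0,0],
])

```text
time: 16.08
position: [0.6105, -0.1387, 0.0429]
eef_rot: [[0.156, 0.988, 0.001], [0.988, -0.156, -0.0], [-0.0, 0.001, -1.0]]
force: [-1.1, -0.3, 0.4]
finger_gap: 0.0412
```

Call:
carry_out([
  [0.5,0,0,0,0],
  [0.45,0,0,0.03,0],
  [0.45,0,0,0.04,0],
  [0.45,0,0.03,0.02,0],
  [0.45,0,0.05,0,0],
])

```text
time: 16.7
position: [0.6116, -0.0603, 0.1351]
eef_rot: [[0.161, 0.987, 0.005], [0.987, -0.161, -0.001], [-0.0, 0.005, -1.0]]
force: [0.6, 0.5, -0.9]
finger_gap: 0.0505
```

Call:
carry_out([
  [0.45,0.001,0.05,0,0],
  [0.45,0.002,0.05,0,0],
  [0.45,0.002,0.0525,0,0],
  [0.45,0.002,0,-0.02,0],
  [0.45,0,0,-0.03,0],
])

```text
time: 17.32
position: [0.618, 0.0939, 0.0825]
eef_rot: [[0.155, 0.988, 0.002], [0.988, -0.155, -0.0], [0.0, 0.002, -1.0]]
force: [0.3, -0.3, -0.2]
finger_gap: 0.0504
```

Run:
```python
from h import *
a,d=bot.capture("top");b,e=bot.capture("side")
im=np.hstack([cv2.resize(a[130:240,330:480],(400,320)),cv2.resize(b[210:330,310:460],(400,320))])
cv2.imwrite("pics/s3.png",im[:,:,::-1])
for cam,q in(("top","plate_mid"),("side","plate_mid"),("side","screw_mid"),("side","knife_mid"),("side","nest_plate_seat")):
  for r in bot.tip_of(cam,q)[:3]: print(cam,q,round(r["confidence"],2),world(cam,r["centre"],.0185 if q[0]=="p" else .03 if q[0]=="s" else .012).round(3))
```

```text
top plate_mid 0.71 [ 0.607 -0.149  0.018]
side plate_mid 0.56 [ 0.61  -0.137  0.018]
side screw_mid 0.78 [0.245 0.251 0.03 ]
side screw_mid 0.76 [ 0.515 -0.22   0.03 ]
side screw_mid 0.55 [0.472 0.503 0.03 ]
side knife_mid 0.68 [0.631 0.109 0.012]
side nest_plate_seat 0.82 [ 0.613 -0.133  0.012]
side nest_plate_seat 0.49 [0.405 0.463 0.012]
```

View pics/s3.png

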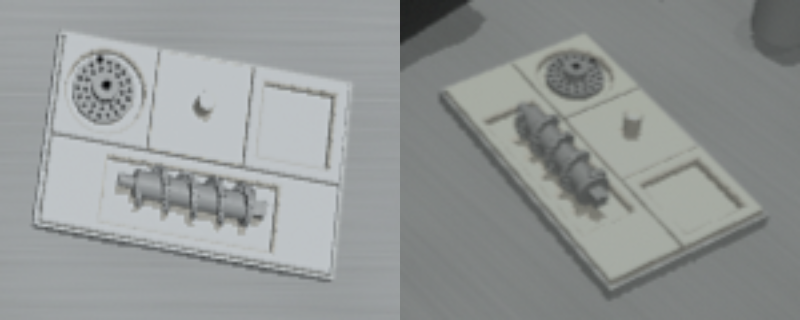

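Plate and screw lie in their recesses. Now the knife.

Call:
carry_out([
  [0.45,-0.001,0.0025,-0.02,0],
  [0.45,0,0,-0.015,0],
  [0.45,0,0,-0.007,0],
  [0.45,0,0,-0.002,0],
  [0.45,0,0,0,0],
])

```text
time: 18.3
position: [0.6163, 0.0962, 0.0386]
eef_rot: [[0.156, 0.988, 0.0], [0.988, -0.156, -0.0], [-0.0, 0.0, -1.0]]
force: [-0.4, -0.3, 0.9]
finger_gap: 0.0502
```

Call:
carry_out([
  [1,0,0,0,0],
  [1,0,0,0,0],
  [1,0,0,0,0],
  [1,0,0,0,0],
  [1,0,0,0,0],
])

```text
time: 18.92
position: [0.6166, 0.0963, 0.0389]
eef_rot: [[0.156, 0.988, 0.001], [0.988, -0.156, 0.0], [0.0, 0.001, -1.0]]
force: [-0.0, -0.1, 1.8]
finger_gap: 0.0212
```

Call:
carry_out([
  [1,0,0,0,0],
  [1,0,0,0,0],
  [1,0,0,0.01,0],
  [1,0,0,0.03,0],
  [1,0,0,0.04,0],
])

```text
time: 19.55
position: [0.6147, 0.0961, 0.1184]
eef_rot: [[0.156, 0.988, -0.004], [0.988, -0.156, -0.001], [-0.002, -0.003, -1.0]]
force: [0.9, 0.3, -0.2]
finger_gap: 0.0211
```

Call:
carry_out([
  [1,-0.0045,-0.0535,0,0],
  [1,-0.0045,-0.0535,0,0],
  [1,-0.0045,-0.0535,0,0],
  [1,-0.0045,-0.0535,0,0],
  [1,-0.0045,-0.0535,0,0],
])

```text
time: 20.18
position: [0.5929, -0.1726, 0.1187]
eef_rot: [[0.156, 0.988, -0.001], [0.988, -0.156, 0.0], [0.0, -0.001, -1.0]]
force: [0.7, -0.2, -1.5]
finger_gap: 0.0211
```

Call:
carry_out([
  [1,-0.0045,-0.0535,0,0],
  [1,-0.0045,-0.0535,0,0],
  [1,-0.0045,-0.0535,0,0],
  [1,0,0,-0.03,0],
  [1,0,0,-0.02,0],
])

```text
time: 20.8
position: [0.5791, -0.3314, 0.0671]
eef_rot: [[0.157, 0.988, -0.002], [0.988, -0.157, 0.002], [0.001, -0.002, -1.0]]
force: [-1.0, 0.3, -1.1]
finger_gap: 0.0215
```

Call:
carry_out([
  [1,0,0,-0.015,0],
  [1,0,0,-0.009,0],
  [1,0,0,-0.002,0],
  [1,0,0,0,0],
  [1,0,0,0,0],
])

```text
time: 21.42
position: [0.5807, -0.3319, 0.0434]
eef_rot: [[0.156, 0.988, 0.001], [0.988, -0.156, -0.001], [-0.0, 0.001, -1.0]]
force: [0.0, 0.7, -1.2]
finger_gap: 0.0211
```

Call:
carry_out([
  [1,0,0,-0.001,0],
  [0.5,0,0,0,0],
  [0.45,0,0,0,0],
  [0.4,0,0,0.03,0],
  [0.4,0,0,0.05,0],
])

```text
time: 22.05
position: [0.579, -0.331, 0.1207]
eef_rot: [[0.156, 0.988, -0.004], [0.988, -0.156, 0.002], [0.001, -0.004, -1.0]]
force: [0.9, -0.4, 0.0]
finger_gap: 0.0549
```

Call:
carry_out([
  [0.3,0,0.032,0.04,0],
  [0.3,-0.01,0.05,0.02,0],
  [0.3,-0.01,0.05,0.02,0],
  [0.3,-0.01,0.05,0,0],
  [0.3,-0.01,0.05,0,0],
])

```text
time: 22.68
position: [0.54, -0.0981, 0.2023]
eef_rot: [[0.156, 0.988, 0.002], [0.988, -0.156, 0.0], [0.0, 0.002, -1.0]]
force: [0.8, 1.3, 0.1]
finger_gap: 0.0645
```

Call:
carry_out([
  [0.3,-0.01,0.05,0,0],
  [0.3,-0.01,0.05,0,0],
  [0.3,-0.01,0.05,0,0],
  [0.3,-0.015,0.05,0,0],
  [0.3,-0.015,0.05,0,0],
])

```text
time: 23.3
position: [0.4797, 0.1518, 0.202]
eef_rot: [[0.157, 0.988, 0.001], [0.988, -0.157, 0.0], [0.001, 0.001, -1.0]]
force: [0.6, -0.3, -0.5]
finger_gap: 0.064
```

Run:
```python
from h import *
print(bot.observe()["position"])
a,d=bot.capture("top");b,e=bot.capture("side")
im=np.hstack([a[120:260,60:480],b[120:330,180:460]][:1]); im=np.hstack([cv2.resize(a[130:240,330:480],(400,320)),cv2.resize(b[210:330,310:460],(400,320))])
cv2.imwrite("pics/s4.png",im[:,:,::-1])
for cam,d in(("top",d),("side",e)):
  W=cloud(cam,d); m=(np.hypot(W[...,0]-.38,W[...,1]-.42)<.06)&(W[...,2]>.07)&(W[...,2]<.13); P=W[m]
  print(cam,len(P),P.mean(0) if len(P) else "")
  for r in bot.tip_of(cam,"funnel_mid")[:3]: print(cam,round(r["confidence"],2),world(cam,r["centre"],.055).round(3))
```

```text
[0.47974955 0.15184045 0.20203636]
top 113 [0.37962222 0.41926553 0.09562591]
top 0.6 [0.37  0.421 0.055]
side 94 [0.37873709 0.41611679 0.09142333]
side 0.81 [0.381 0.414 0.055]
```

View pics/s4.png

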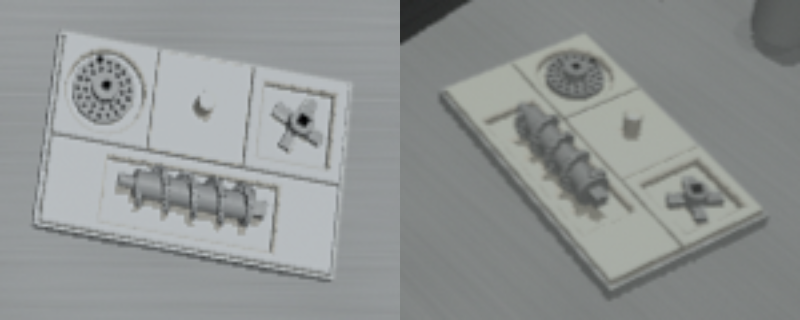

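Knife, plate and screw all lie in their nests, and the funnel stands at (0.380, 0.419). Fetching it.

Call:
carry_out([
  [0.3,-0.02,0.0535,0,0],
  [0.3,-0.02,0.0535,0,0],
  [0.3,-0.02,0.0535,0,0],
  [0.3,-0.02,0.0535,0,0],
  [0.3,-0.02,0.0535,0,0],
])

```text
time: 24.12
position: [0.3815, 0.4177, 0.2019]
eef_rot: [[0.16, 0.987, 0.001], [0.987, -0.16, -0.0], [-0.0, 0.001, -1.0]]
force: [0.7, -0.5, -0.2]
finger_gap: 0.0643
```

Call:
carry_out([
  [0.3,0,0,-0.01,0],
  [0.3,0,0,-0.04,0],
  [0.3,0,0,-0.04,0],
  [0.3,0,0,-0.024,0],
  [1,0,0,0,0],
], force=25)

```text
time: 24.75
position: [0.3812, 0.4143, 0.0858]
eef_rot: [[0.16, 0.987, -0.002], [0.987, -0.16, -0.005], [-0.005, -0.001, -1.0]]
force: [0.3, 0.7, 0.0]
finger_gap: 0.0564
```

Call:
carry_out([
  [1,0,0,0,0],
  [1,0,0,0,0],
  [1,0,0,0,0],
  [1,0,0,0,0],
  [1,0,0,0,0],
])

```text
time: 25.38
position: [0.3807, 0.4182, 0.0884]
eef_rot: [[0.156, 0.988, 0.001], [0.988, -0.156, 0.001], [0.001, 0.001, -1.0]]
force: [1.1, -1.2, 4.9]
finger_gap: 0.0221
```

Call:
carry_out([
  [1,0,0,0,0],
  [1,0,0,0.015,0],
  [1,0,0,0.03,0],
  [1,0,0,0.04,0],
  [1,0,0,0,0],
])

```text
time: 26.0
position: [0.3813, 0.4194, 0.176]
eef_rot: [[0.156, 0.988, 0.004], [0.988, -0.156, 0.005], [0.006, 0.003, -1.0]]
force: [0.4, 0.2, -1.5]
finger_gap: 0.0222
```

Call:
carry_out([
  [1,0.01,-0.03,0,0],
  [1,0.015,-0.045,0,0],
  [1,0.015,-0.05,0,0],
  [1,0.015,-0.05,0,0],
  [1,0.015,-0.05,0,0],
])

```text
time: 26.62
position: [0.4497, 0.191, 0.1719]
eef_rot: [[0.156, 0.988, -0.001], [0.988, -0.156, -0.001], [-0.001, -0.001, -1.0]]
force: [0.4, -0.3, 0.1]
finger_gap: 0.0222
```

Call:
carry_out([
  [1,0.015,-0.05,0,0],
  [1,0.015,-0.05,0,0],
  [1,0.015,-0.05,0,0],
  [1,0.015,-0.05,0,0],
  [1,0.015,-0.05,0,0],
])

```text
time: 27.25
position: [0.5247, -0.0585, 0.1718]
eef_rot: [[0.156, 0.988, -0.002], [0.988, -0.156, 0.0], [-0.0, -0.002, -1.0]]
force: [-0.0, 0.6, -1.3]
finger_gap: 0.0224
```

Call:
carry_out([
  [1,0.02,-0.05,0,0],
  [1,0.02,-0.05,0,0],
  [1,0.02,-0.05,0,0],
  [1,0.009,-0.029,0,0],
  [1,0,0,0,0],
])

```text
time: 27.88
position: [0.5931, -0.239, 0.1713]
eef_rot: [[0.16, 0.987, -0.002], [0.987, -0.16, -0.001], [-0.001, -0.002, -1.0]]
force: [0.1, -0.4, -1.5]
finger_gap: 0.0221
```

Run:
```python
from h import *
print(bot.observe()["position"])
a,_=bot.capture("top");b,_=bot.capture("side")
im=np.hstack([cv2.resize(a[130:240,330:480],(400,320)),cv2.resize(b[180:330,290:460],(400,320))])
cv2.imwrite("pics/s5.png",im[:,:,::-1])
```

```text
[ 0.59306445 -0.23903035  0.17131304]
```

View pics/s5.png

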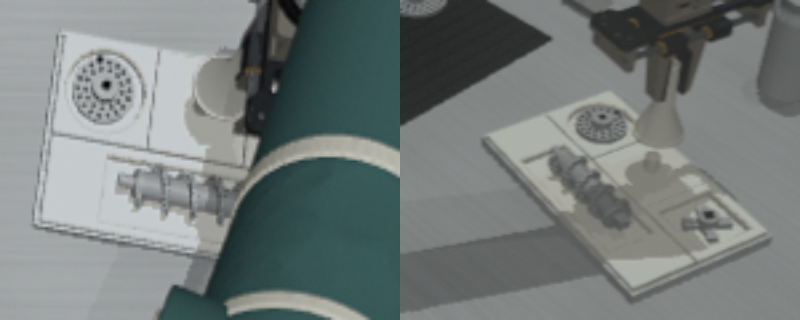

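Call:
carry_out([
  [1,0,0,-0.02,0],
  [1,0,0,-0.02,0],
  [1,0,0,-0.014,0],
  [1,0,0,-0.006,0],
  [1,0,0,0,0],
])

```text
time: 28.6
position: [0.594, -0.2362, 0.1121]
eef_rot: [[0.156, 0.988, -0.001], [0.988, -0.156, 0.0], [-0.0, -0.001, -1.0]]
force: [-0.4, -0.8, -1.1]
finger_gap: 0.0221
```

Call:
carry_out([
  [1,0,0,-0.003,0],
  [1,0,0,-0.001,0],
  [1,0,0,0,0],
  [1,0,0,0,0],
  [1,0,0,0,0],
])

```text
time: 29.22
position: [0.5943, -0.2362, 0.1087]
eef_rot: [[0.156, 0.988, 0.0], [0.988, -0.156, -0.0], [-0.0, 0.0, -1.0]]
force: [0.3, -0.3, -0.4]
finger_gap: 0.0222
```

Height agrees with seating to about 1 mm, so I'll release and retreat.

Call:
carry_out([
  [1,0,0,-0.001,0],
  [0.7,0,0,0,0],
  [0.5,0,0,0,0],
  [0.4,0,0,0,0],
  [0.4,0,0,0.03,0],
])

```text
time: 29.85
position: [0.5926, -0.2355, 0.1357]
eef_rot: [[0.156, 0.988, -0.005], [0.988, -0.156, 0.001], [0.001, -0.005, -1.0]]
force: [1.1, -0.1, 0.3]
finger_gap: 0.0541
```

Call:
carry_out([
  [0.4,0,0,0.05,0],
  [0.4,0,0,0.05,0],
  [0.4,-0.01,0.05,0,0],
  [0.4,-0.01,0.05,0,0],
  [0.4,-0.01,0.05,0,0],
])

```text
time: 30.48
position: [0.5638, -0.0847, 0.2379]
eef_rot: [[0.157, 0.988, 0.001], [0.988, -0.157, 0.0], [0.0, 0.001, -1.0]]
force: [-0.1, 1.7, -0.3]
finger_gap: 0.055
```

Call:
carry_out([
  [0.4,-0.01,0.05,0,0],
  [0.4,-0.01,0.05,0,0],
  [0.4,-0.01,0.05,0,0],
  [0.4,-0.01,0.05,0,0],
  [0.4,0,0,0,0],
])

```text
time: 31.1
position: [0.5231, 0.1185, 0.2376]
eef_rot: [[0.148, 0.989, -0.0], [0.989, -0.148, 0.002], [0.002, -0.001, -1.0]]
force: [0.2, -0.4, -0.0]
finger_gap: 0.0551
```

Run:
```python
from h import *
print(bot.observe()["position"],bot.observe()["time"])
a,d=bot.capture("top");b,e=bot.capture("side")
im=np.hstack([cv2.resize(a[130:240,330:480],(400,320)),cv2.resize(b[180:330,290:460],(400,320))])
cv2.imwrite("pics/s6.png",im[:,:,::-1])
for cam,D in(("top",d),("side",e)):
  W=cloud(cam,D)
  for n,c,r,z0,z1 in(("plate",(.61,-.139),.02,.024,.04),("knife",(.58,-.332),.02,.024,.04),("screw",(.508,-.221),.085,.028,.06),("funtop",(.594,-.236),.03,.11,.14),("funlow",(.594,-.236),.03,.07,.09),("bigplate",(.607,.214),.025,.0205,.04),("bigknife",(.588,.328),.025,.0205,.04)):
    P=W[(np.hypot(W[...,0]-c[0],W[...,1]-c[1])<r)&(W[...,2]>z0)&(W[...,2]<z1)]
    print(cam,n,len(P),P.mean(0).round(4) if len(P) else "",np.percentile(P[:,2],95).round(4) if len(P) else "")
```

```text
[0.52309534 0.1185365  0.23759819] 31.1
top plate 72 [ 0.6089 -0.1365  0.0284] 0.0324
top knife 67 [ 0.5793 -0.3289  0.0284] 0.0317
top screw 750 [ 0.5214 -0.2199  0.0411] 0.0522
top funtop 77 [ 0.593  -0.2308  0.123 ] 0.1311
top funlow 33 [ 0.588  -0.2256  0.0809] 0.089
top bigplate 85 [0.6067 0.2169 0.0252] 0.0279
top bigknife 86 [0.5882 0.3297 0.0259] 0.0288
side plate 35 [ 0.6088 -0.139   0.0267] 0.03
side knife 45 [ 0.5785 -0.3323  0.0268] 0.0299
side screw 642 [ 0.5211 -0.2291  0.039 ] 0.0508
side funtop 74 [ 0.5923 -0.2343  0.121 ] 0.1285
side funlow 56 [ 0.5881 -0.238   0.0802] 0.0882
side bigplate 44 [0.6056 0.2126 0.0235] 0.0266
side bigknife 33 [0.5878 0.3257 0.0232] 0.027
```

View pics/s6.png

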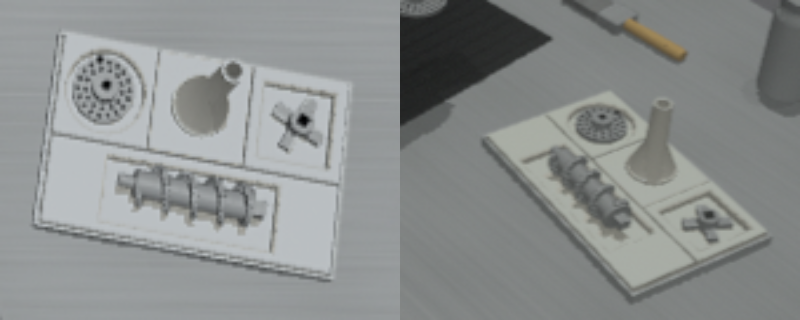

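```bash
python3 -c "
from cell import bot
print(bot.finish_job())"
```

```text
the job is handed in; nothing more can be done
None
```

All four small-mincer parts are in their nests, and the job was handed in after about 31 s of robot time; no verdict is reported. To keep the gripper's body clear of the funnel, I first set it aside on the table. Then I placed the screw, the plate and the knife, and stood the funnel over its post last.

**Seating (last check, both cameras):**
- **Plate and knife:** they lie flat in their recesses. Hub tops average 0.027–0.028 m, as expected when seated (0.028).
- **Screw:** it lies along its trough, with its top at 0.051–0.052 m (0.051 expected).
- **Funnel:** it stands upright over the post, with its top at 0.129–0.131 m (0.129 expected).
- **Larger plate and knife:** they stayed within about 2 mm of where they lay.
- **Arm:** it was clear of everything when I handed in.

**Checks that disagreed:**
- The two cameras differ by about 3–4 mm in y.
- One trained-network reading put the plate about 10 mm off. The picture and depth readings contradict it.
- My last depth average for the screw's position was skewed by the funnel base. I relied on the picture and an earlier side-camera reading of (0.515, -0.220) instead.

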